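Hang the instrument cradle on the drying stand

ROBOT

A 7-joint arm with a two-finger parallel gripper is mounted at the origin on the work surface. World frame = base frame: x ahead of the robot, y to its left, z up, the work surface at z = 0. Lengths are in mm, angles in rad, forces in N, time in s.
With the tool pointing down it reaches from about 425 to 1025 mm from the base axis. Payload 9.4 kg.
Tool frame: the origin (TCP) lies at the very end of the fingers, on their centre line; the grasp point (between the pads) lies 19 mm behind it; z points along the fingers, y is the direction in which the jaws open and shut (so a half turn about z gives the same grasp; the last joint's range is limited). The gripper opens to 93 mm and grips with 3 to 60 N. Pads are 15 mm wide; open, the fingers measure 128 mm over their backs; the gripper's body (75 mm by 188 mm) begins 65 mm behind the grasp point.
Start: joints at [1.269, 0.599, -0.003, 1.599, 0.002, 0.943, -0.08], TCP at [161.599, -706.76, 193.718] pointing down, gripper open.
Joint ranges: [-2.57, 2.57], [-0.35, 1.97], [-1.29, 1.29], [0.11, 2.56], [-1.05, 4.19], [0.11, 1.86], [-2.63, 2.63]. Speed limits (rad/s): [2.22, 2.22, 3.01, 3.01, 3.14, 3.14, 3.14].

INTERFACE

Orientations are given as a unit quaternion [x, y, z, w].
In Python, from rig import get_state, read_camera, calibration, close_job gives the robot as it stands. The module is installed in compiled form; this text tells all that it offers.
- The arm moves only by the shell command python3 -m crank 'ROWS' [FORCE]. ROWS is JSON, a list of rows, each an object of numbers: "dx", "dy", "dz": the shift along the tool's x, y, z in mm; "rx", "ry", "rz": the turn, a rotation vector about the tool's x, y, z in rad; "fingers": the finger opening in mm, from 0 to 93. In form: [{"dx": .., "dy": .., "dz": .., "rx": .., "ry": .., "rz": .., "fingers": ..}, ...]. A call has 1 to 20 rows; each row shifts and turns the commanded pose from where the row before left it, along the tool's axes as they then stand; what a row does not reach is not made up. A row lasts 1/10 s, in which the tool goes at most 50 mm and 8.59 degrees, less where a joint would pass 70% of its speed; a pose out of reach is approached as far as the arm can. A call with a gripper value outside its range is refused whole. The fingers move at their own pace and stop on an object; FORCE is the grip in N (left out, the last holds). Time passes only in rows, so rows that do not move let the fingers close. It gives the time, the measured TCP pose, the force and the opening at its end, in the units of the state.
- get_state(): the state, without advancing time (a new reading comes with each control period).
- read_camera(name): name is "scene" or "side" or "wrist"; returns the picture (420x560x3 uint8, red, green, blue); there is no depth.
- calibration(name): a dict with "fx", "fy", "cx", "cy" (pixels), "k1" (the pictures are not rectified: a ray, as slopes to the right and down, at radius r is drawn at 1 + k1 r^2 times it, then the intrinsics apply), "position" and "orientation" of the camera in the world. Camera axes: x right, y down, z forward; pixel columns grow to the right and rows downward; lengths in mm; the calibration is good to about 2 mm. A picture is of the moment at which its call begins: read the wrist's pose just before it. calibration takes no time and is no camera call; for the wrist camera it gives the pose at the moment of the call.
- close_job(): hands the job in, once; it reports no verdict.
The state is a dict: "time": time; "joint_pos": joint angles; "joint_vel": joint speeds; "effort": joint torques, N m; "position": TCP position; "eef_rot": TCP orientation; "wrist_force": force on the tool from outside, world axes, zero at the start; "wrist_torque": the same for the moment, N m; "finger_gap": finger opening in mm.
Only numpy, scipy, OpenCV 4.12 (cv2) and the standard library are available. Lean on these libraries where they do the work, as an engineer would, in place of code of your own. Each camera call takes 0.05 s, during which the arm holds its last target. There are 200 camera calls.

TASK

Hang the instrument cradle that lies on the counter on the sloping white drying stand: pass the round part of its keyhole over the screw's head, with the keyhole's narrow slot pointing up the slope and the plate against the board, then pull it straight down the slope as far as it goes, so that the screw locks in the narrow slot. Do not force it against the stand, leave the bottles, jars, bowl and spatula where they stand, and let go of the cradle.

Things in the scene. Friction and masses are not known exactly. Their poses are not given: they have to be found in the camera images.
- cradle: Loose instrument cradle, about 0.25 kg, lying on its back at the start: steel plate 4 mm thick, 100 mm wide (y), from x = -70 to +66 mm. Origin: centre of the keyhole's round part, on the plate's underside; x along the plate towards the slot's end, y across, z out of its front (up at the start). A blue lip 18 mm high crosses it at x = -66 mm. When hung, its axes lie along the board's.
- cradle_grip (a point): Point between the cradle's two upright blue cheeks, 26 mm above its underside, over the keyhole's round part: grip across the cheeks here. They run along x from -34 to +30 mm, 6 mm thick, outer faces at y = -23 and +23 mm (46 mm overall), from z = 4 to 38 mm (cradle frame).
- slot_end (a point): Where the shank's centre lies when the cradle is fully down: on the underside, 50 mm from the cradle's origin along its x. The keyhole's round part is an octagon 22 mm wide; the slot running from it is 10 mm wide and its end is at x = 53 mm.
- board: White board of the drying stand, fixed, 35 degrees from level, facing up, to the robot's right and partly towards it: 220 mm wide (y -110 to 110), x from -155 to +85 mm. Origin: on the face, 125 mm above the counter; x up the slope, y across, z out of the face. Friction may or may not hold a cradle that is not hooked on.
- screw_range (a point): Middle of the stretch where the screw may be, 11.5 mm above the board's origin (height of its head's top). The screw stands square out of the board at y = 0, at an x from -16 to +16 mm (board frame) that differs every time and is not measured: see it or feel for it. With the hole not over the head, the plate stops on top of it.
- head_under (a point): Same place, 7 mm above the face: height of the underside of the screw's head. Brass head 16 mm in diameter, rim bevelled; shank 6 mm in diameter. Once the hole is over the head, the plate's underside can come down to the face (0 to 3 mm) and the cradle can go 50 mm down the slope until the slot's end stops on the shank.
- spray: White bottle with a green label, 68 mm in diameter, 190 mm tall, loose; origin: centre of its underside. Leave alone.
- soap: Blue bottle, 52 mm in diameter, 150 mm tall, loose; origin: centre of its underside. Leave alone.
- jar_white: White jar, 60 mm in diameter, 70 mm tall, loose; origin: centre of its underside. Leave alone.
- jar_amber: Amber glass jar, 56 mm in diameter, 80 mm tall, loose; origin: centre of its underside. Leave alone.
- bowl: Green mixing bowl, 110 mm in diameter, 60 mm tall, loose; origin: centre of its underside. Leave alone.
- spatula: Yellow handled spatula, 170 mm long, lying loose along its x axis; origin: its underside, near its middle. Leave alone.
Things that resemble listed ones, but are neither listed nor needed, are in the scene too. Leave any purple or yellow look-alike of the cradle alone.

How it is judged (in metres and radians):
On the way, in this order (a step that is already met when the one before it is completed fails the run):
1. the cradle is lifted clear of the counter (height (world z) of cradle above 0.06 m), for 0.1 s.
2. the screw's head is through the keyhole: the plate lies against the board (z of cradle in the frame of board between -0.003 and 0.005 m and angle between the z axis of cradle and the z axis of board, either way round below 0.12 rad and x of cradle in the frame of board between -0.03 and 0.022 m).
At the end, for the whole second after the job is handed in: Cradle released and still on the screw: plate within 5 mm and 7 degrees of the board, slot up the slope within 11 degrees, hole centre within 8 mm of the centre line and 30 to 74 mm below the board's origin along the slope, so the shank is well up the slot (z of cradle in the frame of board between -0.003 and 0.005 m and angle between the z axis of cradle and the z axis of board, either way round below 0.12 rad and x of cradle in the frame of board between -0.074 and -0.03 m and y of cradle in the frame of board between -0.008 and 0.008 m and angle between the x axis of cradle and the x axis of board, either way round below 0.2 rad and linear speed of cradle below 0.01 m/s); the robot touches nothing.
It fails at once if the cradle is forced against the board or its screw with more than 60 N (contact force between cradle and board above 60 N).
It fails at once if a bystander is moved by more than 30 mm or knocked over (distance of any of spray, soap, jar_white, jar_amber, bowl, spatula from where it was at the start of the episode above 0.03 m or angle between any of spray, soap, jar_white, jar_amber, bowl's own z axis and vertical above 0.6 rad).
It also fails if it takes over 54 s, if anything falls off the work surface, if the arm or the gripper's body presses on something with over 40 N, if the wrist force passes 120 N, or if a joint passes its speed limit or range.

## Working session

There is one attempt and no reset: what is moved stays moved. The work goes in short steps, Python scripts to look and compute and a shell command to move; the robot and the scene stay as the last step left them, time stands still between calls to the robot, and variables do not carry over. Pictures are saved under pics/ and viewed, about 8 in all and at most 12, crops included, and the job is handed in when it is done.

```bash
mkdir -p pics; cat > h.py <<'E'
import numpy as np, cv2
from rig import *
from scipy.spatial.transform import Rotation as R
def K(c): return np.array([[c['fx'],0,c['cx']],[0,c['fy'],c['cy']],[0,0,1.]]), np.array([c['k1'],0,0,0,0.])
def ray(c,uv):
    k,d=K(c); p=cv2.undistortPointsIter(np.array(uv,float).reshape(-1,1,2),k,d,None,None,(3,50,1e-9))[:,0]
    v=np.c_[p,np.ones(len(p))]; v=R.from_quat(c['orientation']).apply(v)
    return np.array(c['position'],float), v/np.linalg.norm(v,axis=1)[:,None]
def onplane(c,uv,p0,n):
    o,v=ray(c,uv); return o+v*(((np.array(p0)-o)@n)/(v@n))[:,None]
def onz(c,uv,z): return onplane(c,uv,[0,0,z],np.array([0,0,1.]))
def proj(c,P):
    k,d=K(c); r=R.from_quat(c['orientation']).inv(); q=r.apply(np.atleast_2d(P)-c['position'])
    return cv2.projectPoints(q,np.zeros(3),np.zeros(3),k,d)[0][:,0]
def tri(rs):
    A=0;b=0
    for o,v in rs: M=np.eye(3)-np.outer(v,v);A=A+M;b=b+M@o
    return np.linalg.solve(A,b)
def save(im,n): cv2.imwrite('pics/'+n+'.png',im[:,:,::-1])
E
python3 - <<'E'
from h import *
a=[]
for n in ['scene','side','wrist']:
    c=calibration(n); im=read_camera(n); np.save('pics/'+n+'0.npy',im); import json; json.dump({k:(list(map(float,v)) if np.ndim(v) else v) for k,v in c.items()},open(n+'0.json','w')); save(im,n+'0'); print(n,c)
print(get_state())
E
```

```text
scene {'fx': 392.97861525498837, 'fy': 392.97861525498837, 'cx': 281.8545006912305, 'cy': 212.97804742348896, 'k1': -0.09063872387276409, 'position': array([1365.39220901, -347.30601336,  816.65236309]), 'orientation': array([ 0.72912859,  0.52628826, -0.25078431, -0.35846812])}
side {'fx': 520.0394756775713, 'fy': 520.0394756775713, 'cx': 270.7528344608701, 'cy': 198.3882957549856, 'k1': 0.044417359983943035, 'position': array([ 428.01588571, 1368.40494631,  985.19656574]), 'orientation': array([-0.02602188,  0.87402828, -0.48478384,  0.01954621])}
wrist {'fx': 307.8500522392964, 'fy': 307.8500522392964, 'cx': 275.26496003645246, 'cy': 204.91620825372712, 'k1': -0.016402069732525865, 'position': array([ 241.52948975, -688.07855676,  384.94530203]), 'orientation': array([ 0.77302353, -0.61652001, -0.09371554,  0.11642635])}
{'time': 0.15, 'joint_pos': array([ 1.26930321,  0.60000699, -0.00255488,  1.59989912,  0.00179172,
        0.94289549, -0.07981403]), 'joint_vel': array([-1.04108220e-03, -3.38852573e-03, -1.47010491e-05, -1.67447589e-03,
       -9.47511460e-04,  3.05487699e-04, -8.13533651e-04]), 'effort': array([ 2.18664558e-03, -7.65587354e+01,  1.49872161e+00, -2.52565724e+01,
       -5.23208419e-02,  1.47676875e-02,  1.39757744e-04]), 'position': array([ 161.52236725, -706.39359833,  193.02756024]), 'eef_rot': array([ 9.93687231e-01,  1.12184326e-01, -1.18259897e-04, -5.91638473e-04]), 'wrist_force': array([-0.13438133,  0.05734994, -0.39481133]), 'wrist_torque': array([ 0.03365672, -0.01354018,  0.01978259]), 'finger_gap': 92.99981696287405}
```

View pics/scene0.png

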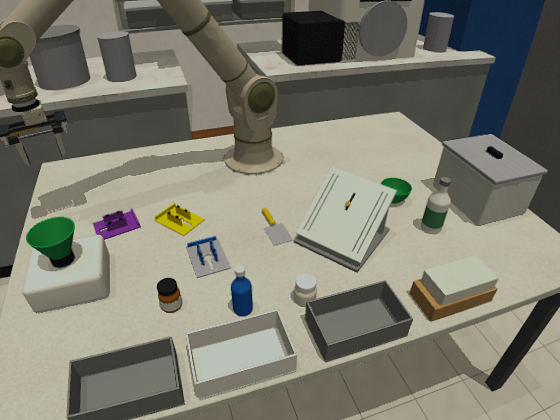

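View pics/side0.png

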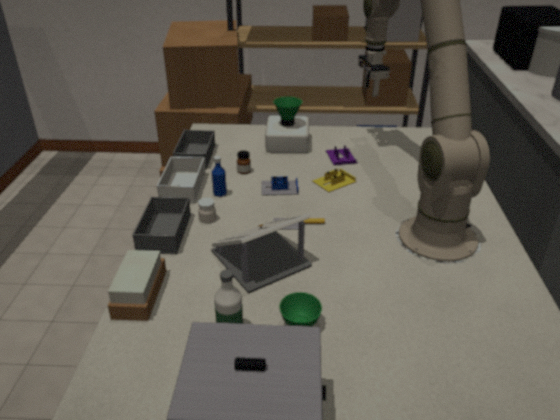

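The cradle with blue cheeks is at scene (207,255), side (280,186). Its look-alikes are purple (117,223) and yellow (180,218). The board's screw is near scene (349,202). An enlarged crop should confirm this.

```bash
python3 - <<'E'
from h import *
s=np.load('pics/scene0.npy'); d=np.load('pics/side0.npy')
a=cv2.resize(s[225:285,180:240],(400,400),interpolation=cv2.INTER_CUBIC)
b=cv2.resize(s[160:270,290:400],(400,400),interpolation=cv2.INTER_CUBIC)
save(np.hstack([a,b]),'crop1')
E
```

```text
(no output)
```

View pics/crop1.png

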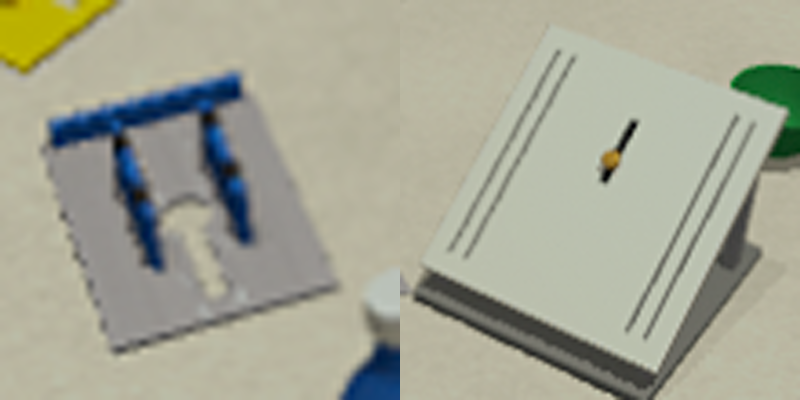

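Crop: the cradle has its blue lip at the top (scene ~(202,240)), cheeks, keyhole round at ~(208,257) and slot end at ~(212,269). The board's upslope end is at upper right, and the brass head sits on its dark stripe at ~(348,204). Next I compute their poses.

```bash
python3 - <<'E'
from h import *
c=calibration('scene'); cs=calibration('side')
L=onz(c,[[296.9,232.9],[361.5,263.1]],36); T=onz(c,[[329.9,166.9],[395.9,190.3]],174)
print(L,T); print(np.linalg.norm(L[1]-L[0]),np.linalg.norm(T[1]-T[0]),np.linalg.norm(T-L,axis=1))
print('cradle', onz(c,[[187.5,247],[217,236],[197.3,277.5],[230,268],[207.7,256.5],[212,269]],4))
# cradle plate corner from mask: blue pixels
for n in ['scene','side']:
    im=np.load(f'pics/{n}0.npy'); h=cv2.cvtColor(im,cv2.COLOR_RGB2HSV)
    m=cv2.inRange(h,(105,130,50),(125,255,255)); k,l,st,ce=cv2.connectedComponentsWithStats(m)
    print(n,[(list(st[i]),ce[i].round(1)) for i in range(1,k) if st[i][4]>15])
print('proj side of board corners',proj(cs,np.r_[L,T]).round())
E
```

```text
[[532.0908919   -7.94633564  36.        ]
 [708.31395462 119.00701677  36.        ]] [[416.28259783 140.36707917 174.        ]
 [592.11174357 271.4224338  174.        ]]
217.19051895411272 219.29750219355898 [233.35044459 236.17242261]
cradle [[ 457.5419487  -331.37351964    4.        ]
 [ 435.3080651  -236.28739758    4.        ]
 [ 590.15072967 -323.10970625    4.        ]
 [ 582.16884456 -228.30225567    4.        ]
 [ 516.61462811 -280.39222579    4.        ]
 [ 570.42431571 -277.91115097    4.        ]]
scene [([np.int32(450), np.int32(0), np.int32(95), np.int32(138), np.int32(6615)], array([498.3,  52.6])), ([np.int32(422), np.int32(5), np.int32(16), np.int32(21), np.int32(81)], array([427.1,  14.3])), ([np.int32(188), np.int32(236), np.int32(28), np.int32(11), np.int32(103)], array([201.3, 241.1])), ([np.int32(211), np.int32(244), np.int32(6), np.int32(17), np.int32(43)], array([213.6, 251.5])), ([np.int32(197), np.int32(247), np.int32(7), np.int32(18), np.int32(38)], array([200.3, 255.1])), ([np.int32(231), np.int32(277), np.int32(21), np.int32(39), np.int32(688)], array([241.4, 296. ]))]
side [([np.int32(213), np.int32(164), np.int32(13), np.int32(32), np.int32(272)], array([218.2, 179.7])), ([np.int32(272), np.int32(178), np.int32(15), np.int32(11), np.int32(113)], array([279.1, 183.7]))]
proj side of board corners [[269. 222.]
 [208. 244.]
 [306. 212.]
 [238. 238.]]
```

```bash
cat >> h.py <<'E'
def plan(p,Rt,n=1):
    s=get_state(); Rc=R.from_quat(s['eef_rot']); rv=(Rc.inv()*Rt).as_rotvec(); d=np.array(p)-s['position']
    print('pos',s['position'].round(1),'t',s['time'],'F',s['wrist_force'].round(1),'gap',s['finger_gap'].round(1),'j',s['joint_pos'].round(2))
    print('rot',rv.round(4),'deg',np.degrees(np.linalg.norm(rv)).round(2),'| shift first, tool axes',Rc.inv().apply(d).round(1),'| shift after rot',Rt.inv().apply(d).round(1))
def down(yaw): # tool z down, tool x at yaw
    x=np.array([np.cos(yaw),np.sin(yaw),0]); z=np.array([0,0,-1.]); return R.from_matrix(np.c_[x,np.cross(z,x),z])
E
python3 - <<'E'
from h import *
c=calibration('wrist'); s=get_state(); r=R.from_quat(s['eef_rot'])
print('cam in tool',r.inv().apply(c['position']-s['position']), 'fwd',r.inv().apply(R.from_quat(c['orientation']).apply([0,0,1])), 'right', r.inv().apply(R.from_quat(c['orientation']).apply([1,0,0])))
plan([490,-281,230],down(np.radians(5)))
cc=calibration('scene'); print('soap,jarw,jara,spat,greenbowlbox,yellow',onz(cc,[[242,312],[305,300],[170,308],[275,228],[70,290],[180,220]],0).round())
E
```

```text
cam in tool [  82.05649296   -0.21082415 -192.03629073] fwd [-2.95445009e-01 -1.44504594e-04  9.55359736e-01] right [-7.35409420e-04  9.99999727e-01 -7.61686777e-05]Traceback (most recent call last):
  File "<stdin>", line 4, in <module>
  File "h.py", line 22, in plan
    print('pos',s['position'].round(1),'t',s['time'],'F',s['wrist_force'].round(1),'gap',s['finger_gap'].round(1),'j',s['joint_pos'].round(2))
                                                                                         ^^^^^^^^^^^^^^^^^^^^^
AttributeError: 'float' object has no attribute 'round'
```

```bash
sed -i "s/s\['finger_gap'\].round(1)/round(s['finger_gap'],1)/" h.py
python3 - <<'E'
from h import *
plan([520,-281,190],down(np.radians(5)))
cc=calibration('scene'); print('soap,jarw,jara,spat,greenbowlbox,yellow',onz(cc,[[242,312],[305,300],[170,308],[275,228],[70,290],[180,220]],0).round())
E
```

```text
pos [ 161.5 -706.4  193. ] t 0.15 F [-0.1  0.1 -0.4] gap 93.0 j [ 1.27  0.6  -0.    1.6   0.    0.94 -0.08]
rot [-0.0012  0.0002  0.1376] deg 7.88 | shift first, tool axes [ 444.3 -334.8    3.4] | shift after rot [ 394.2 -392.5    3. ]
soap,jarw,jara,spat,greenbowlbox,yellow [[ 740. -233.   -0.]
 [ 753.  -66.    0.]
 [ 671. -408.    0.]
 [ 450.  -51.    0.]
 [ 528. -667.    0.]
 [ 315. -337.    0.]]
```

```bash
python3 -m crank '[{"rz":0.1376},{"dx":28,"dy":-28},{"dx":28,"dy":-28},{"dx":28,"dy":-28},{"dx":28,"dy":-28},{"dx":28,"dy":-28},{"dx":28,"dy":-28},{"dx":28,"dy":-28},{"dx":28,"dy":-28},{"dx":28,"dy":-28},{"dx":28,"dy":-28},{"dx":28,"dy":-28},{"dx":28,"dy":-28},{"dx":28,"dy":-28},{"dx":28,"dy":-28},{},{},{}]' 40
python3 - <<'E'
from h import *
plan([520,-281,190],down(np.radians(5)))
c=calibration('wrist'); im=read_camera('wrist'); np.save('pics/w1.npy',im); save(im,'w1')
h=cv2.cvtColor(im,cv2.COLOR_RGB2HSV); m=cv2.inRange(h,(105,110,40),(128,255,255)); k,l,st,ce=cv2.connectedComponentsWithStats(m)
for i in range(1,k):
    if st[i][4]>60: print(st[i],ce[i].round(1))
np.save('pics/w1c.npy',np.r_[c['position'],c['orientation']])
E
```

```text
pos [ 161.5 -706.4  193. ] t 0.15 F [-0.1  0.1 -0.4] gap 93.0 j [ 1.27  0.6  -0.    1.6   0.    0.94 -0.08]
rot [-0.0012  0.0002  0.1376] deg 7.88 | shift first, tool axes [ 444.3 -334.8    3.4] | shift after rot [ 394.2 -392.5    3. ]
[502 225  58  57 851] [529.6 254.1]
[537 249  23  28 305] [552.6 265.8]invalid input at $[0]: expected keys dx, dy, dz, rx, ry, rz, fingers
```

View pics/w1.png

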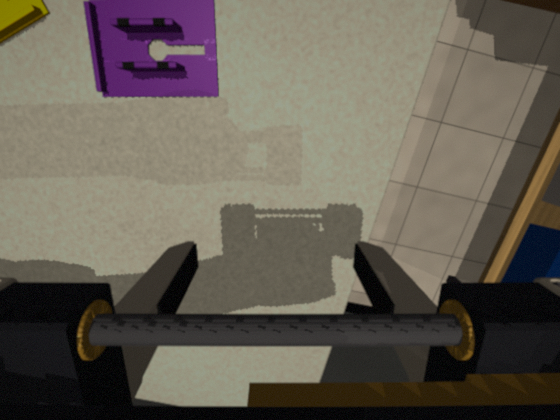

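The wrist view still shows the start place, since the move was refused because every row needs all keys. The area at tool +x is visible above the fingers. I'll stop about 90 mm short in x so the cradle is in view.

```bash
python3 -m crank '[{"dx":0,"dy":0,"dz":0,"rx":0,"ry":0,"rz":0.1376,"fingers":93},{"dx":22,"dy":-28,"dz":0,"rx":0,"ry":0,"rz":0,"fingers":93},{"dx":22,"dy":-28,"dz":0,"rx":0,"ry":0,"rz":0,"fingers":93},{"dx":22,"dy":-28,"dz":0,"rx":0,"ry":0,"rz":0,"fingers":93},{"dx":22,"dy":-28,"dz":0,"rx":0,"ry":0,"rz":0,"fingers":93},{"dx":22,"dy":-28,"dz":0,"rx":0,"ry":0,"rz":0,"fingers":93},{"dx":22,"dy":-28,"dz":0,"rx":0,"ry":0,"rz":0,"fingers":93},{"dx":22,"dy":-28,"dz":0,"rx":0,"ry":0,"rz":0,"fingers":93},{"dx":22,"dy":-28,"dz":0,"rx":0,"ry":0,"rz":0,"fingers":93},{"dx":22,"dy":-28,"dz":0,"rx":0,"ry":0,"rz":0,"fingers":93},{"dx":22,"dy":-28,"dz":0,"rx":0,"ry":0,"rz":0,"fingers":93},{"dx":22,"dy":-28,"dz":0,"rx":0,"ry":0,"rz":0,"fingers":93},{"dx":22,"dy":-28,"dz":0,"rx":0,"ry":0,"rz":0,"fingers":93},{"dx":22,"dy":-28,"dz":0,"rx":0,"ry":0,"rz":0,"fingers":93},{"dx":22,"dy":-28,"dz":0,"rx":0,"ry":0,"rz":0,"fingers":93},{"dx":0,"dy":0,"dz":0,"rx":0,"ry":0,"rz":0,"fingers":93},{"dx":0,"dy":0,"dz":0,"rx":0,"ry":0,"rz":0,"fingers":93}]' 40
python3 - <<'E'
from h import *
plan([520,-281,190],down(np.radians(5)))
c=calibration('wrist'); im=read_camera('wrist'); np.save('pics/w2.npy',im); save(im,'w2')
h=cv2.cvtColor(im,cv2.COLOR_RGB2HSV); m=cv2.inRange(h,(105,110,40),(128,255,255)); k,l,st,ce=cv2.connectedComponentsWithStats(m)
for i in range(1,k):
    if st[i][4]>60: print(st[i],ce[i].round(1))
import pickle; pickle.dump(c,open('w2c.pkl','wb'))
E
```

```text
time: 1.9
position: [434.5, -288.9, 193.7]
eef_rot: [0.999, 0.045, -0.0, 0.0]
wrist_force: [-0.8, 0.3, 0.1]
finger_gap: 92.7
pos [ 434.5 -288.9  193.7] t 1.9 F [-0.8  0.3  0.1] gap 92.7 j [ 0.49  0.36 -0.01  2.06  0.01  0.72 -1.01]
rot [0.     0.0002 0.0019] deg 0.11 | shift first, tool axes [85.8 -0.3  3.7] | shift after rot [85.8 -0.4  3.7]
[255 100   6  26 149] [257.5 112.7]
[291 101   6  25 143] [293.4 112.8]
[238 165  74   6 393] [275.8 167.4]
```

View pics/w2.png

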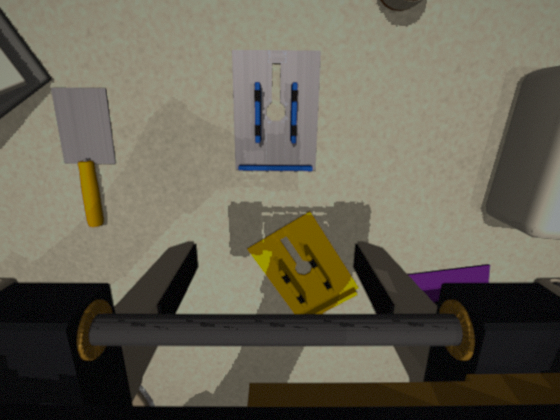

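Wrist view: the cradle's plate spans (236..320, 50..171), the keyhole round is at ~(275,111), the slot end at ~(276,65) and the cheeks at columns 258 and 294. The yellow look-alike at (303,265) is clear of it.

```bash
python3 - <<'E'
from h import *; import pickle
c=pickle.load(open('w2c.pkl','rb')); cs=calibration('scene')
im=np.load('pics/w2.npy'); hs=cv2.cvtColor(im,cv2.COLOR_RGB2HSV)
# plate: purple-grey = non-yellowish (R-B small)
d=im[:,:,0].astype(int)-im[:,:,2]; m=((d<8)&(im.sum(2)>150)).astype(np.uint8); m[:, :225]=0;m[:,335:]=0;m[:40]=0;m[185:]=0
m=cv2.morphologyEx(m,cv2.MORPH_CLOSE,np.ones((5,5)))
k,l,st,ce=cv2.connectedComponentsWithStats(m); i=1+st[1:,4].argmax(); cn=cv2.findContours((l==i).astype(np.uint8),0,2)[0][0]; r=cv2.minAreaRect(cn); b=cv2.boxPoints(r); print(st[i],b.round(1))
P=onz(c,b,4); print(P.round(1),np.linalg.norm(P-np.roll(P,1,0),axis=1).round(1))
cut=(l[90:130,262:290]!=i); print('hole',)
q=onz(c,[[275,111],[276,65],[257.5,112.7],[293.4,112.8]],4); print(q.round(1)); print('cheeks z38->',onz(c,[[257.5,112.7],[293.4,112.8]],30).round(1))
# heights by two views
for n,a,bb in [('hole',[275,111],[207.7,256.5]),('cheekR',[257.5,112.7],[213.6,251.5]),('cheekL',[293.4,112.8],[200.3,255.1])]:
    o,v=ray(c,[a]);o2,v2=ray(cs,[bb]); print(n,tri([(o,v[0]),(o2,v2[0])]).round(1))
E
```

```text
[ 233   50   87  122 8890] [[233. 171.]
 [233.  50.]
 [319.  50.]
 [319. 171.]]
[[ 438.4 -235.1    4. ]
 [ 576.6 -228.3    4. ]
 [ 585.1 -324.9    4. ]
 [ 447.9 -342.7    4. ]] [108.  138.3  97.  138.4]
hole
[[ 514.9 -281.3    4. ]
 [ 565.2 -278.     4. ]
 [ 511.2 -260.8    4. ]
 [ 514.8 -303.3    4. ]]
cheeks z38-> [[ 511.5 -262.2   30. ]
 [ 514.9 -301.8   30. ]]
hole [ 515.  -280.8    2.5]
cheekR [ 511.3 -261.    13.7]
cheekL [ 515.  -301.7   14.4]
```

```bash
python3 -m crank '[{"dx":27,"dy":0,"dz":10,"rx":0,"ry":0,"rz":0,"fingers":93},{"dx":27,"dy":0,"dz":10,"rx":0,"ry":0,"rz":0,"fingers":93},{"dx":27,"dy":0,"dz":10,"rx":0,"ry":0,"rz":0,"fingers":93},{"dx":0,"dy":0,"dz":20,"rx":0,"ry":0,"rz":0,"fingers":93},{"dx":0,"dy":0,"dz":20,"rx":0,"ry":0,"rz":0,"fingers":93},{"dx":0,"dy":0,"dz":20,"rx":0,"ry":0,"rz":0,"fingers":93},{"dx":0,"dy":0,"dz":20,"rx":0,"ry":0,"rz":0,"fingers":93},{"dx":0,"dy":0,"dz":20,"rx":0,"ry":0,"rz":0,"fingers":93},{"dx":0,"dy":0,"dz":20,"rx":0,"ry":0,"rz":0,"fingers":93},{"dx":0,"dy":0,"dz":18,"rx":0,"ry":0,"rz":0,"fingers":93},{"dx":0,"dy":0,"dz":16,"rx":0,"ry":0,"rz":0,"fingers":93},{"dx":0,"dy":0,"dz":0,"rx":0,"ry":0,"rz":0,"fingers":93},{"dx":0,"dy":0,"dz":0,"rx":0,"ry":0,"rz":0,"fingers":93}]' 40
```

```text
time: 3.25
position: [514.2, -283.6, 9.7]
eef_rot: [0.999, 0.043, -0.0, 0.0]
wrist_force: [-0.4, -0.1, -0.5]
finger_gap: 93.2
```

```bash
python3 -m crank '[{"dx":0,"dy":-2,"dz":0,"rx":0,"ry":0,"rz":0,"fingers":40},{"dx":0,"dy":0,"dz":0,"rx":0,"ry":0,"rz":0,"fingers":40},{"dx":0,"dy":0,"dz":0,"rx":0,"ry":0,"rz":0,"fingers":40},{"dx":0,"dy":0,"dz":0,"rx":0,"ry":0,"rz":0,"fingers":40},{"dx":0,"dy":0,"dz":0,"rx":0,"ry":0,"rz":0,"fingers":40},{"dx":0,"dy":0,"dz":0,"rx":0,"ry":0,"rz":0,"fingers":40},{"dx":0,"dy":0,"dz":0,"rx":0,"ry":0,"rz":0,"fingers":40},{"dx":0,"dy":0,"dz":0,"rx":0,"ry":0,"rz":0,"fingers":40}]' 40
python3 - <<'E'
from h import *; plan([515,-281,9],down(np.radians(5)))
# board pose from scene corners
c=calibration('scene')
L=onz(c,[[296.9,232.9],[361.5,263.1]],36.1); T=onz(c,[[329.9,166.9],[395.9,190.3]],173.8)
x=(T-L).mean(0); u=x[:2]/np.linalg.norm(x[:2]); y=((L+T)/2); 
w=(L[1]-L[0]+T[1]-T[0])[:2]; w/=np.linalg.norm(w); print('yaw up',np.degrees(np.arctan2(u[1],u[0])),'from width',np.degrees(np.arctan2(w[1],w[0]))+90)
cen=np.r_[L,T].mean(0); print('board centre (x=-35)',cen.round(1))
E
```

```text
time: 4.05
position: [514.9, -280.6, 9.8]
eef_rot: [0.999, 0.044, 0.0, 0.0]
wrist_force: [1.0, -0.1, 1.2]
finger_gap: 45.0
pos [ 514.9 -280.6    9.8] t 4.05 F [ 1.  -0.1  1.2] gap 45.0 j [ 0.41  0.69 -0.01  2.05  0.02  0.4  -1.1 ]
rot [ 0.0003 -0.0002 -0.0001] deg 0.02 | shift first, tool axes [0.  0.5 0.8] | shift after rot [0.  0.5 0.8]
yaw up 127.69546228708403 from width 126.23669448307592
board centre (x=-35) [562.1 130.8 105. ]
```

Gripped (gap 45). Lift, then turn towards the board's heading.

```bash
python3 -m crank '[{"dx":0,"dy":0,"dz":-10,"rx":0,"ry":0,"rz":0,"fingers":40},{"dx":0,"dy":0,"dz":-20,"rx":0,"ry":0,"rz":0,"fingers":40},{"dx":0,"dy":0,"dz":-30,"rx":0,"ry":0,"rz":0,"fingers":40},{"dx":0,"dy":0,"dz":-30,"rx":0,"ry":0,"rz":0,"fingers":40},{"dx":0,"dy":0,"dz":-30,"rx":0,"ry":0,"rz":0,"fingers":40},{"dx":0,"dy":0,"dz":-30,"rx":0,"ry":0,"rz":0,"fingers":40},{"dx":0,"dy":0,"dz":-30,"rx":0,"ry":0,"rz":0,"fingers":40},{"dx":0,"dy":0,"dz":-30,"rx":0,"ry":0,"rz":0,"fingers":40},{"dx":0,"dy":0,"dz":-30,"rx":0,"ry":0,"rz":-0.142,"fingers":40},{"dx":0,"dy":0,"dz":-30,"rx":0,"ry":0,"rz":-0.142,"fingers":40},{"dx":0,"dy":0,"dz":0,"rx":0,"ry":0,"rz":-0.142,"fingers":40},{"dx":0,"dy":0,"dz":0,"rx":0,"ry":0,"rz":-0.142,"fingers":40},{"dx":0,"dy":0,"dz":0,"rx":0,"ry":0,"rz":-0.142,"fingers":40},{"dx":0,"dy":0,"dz":0,"rx":0,"ry":0,"rz":-0.142,"fingers":40},{"dx":0,"dy":0,"dz":0,"rx":0,"ry":0,"rz":-0.142,"fingers":40},{"dx":0,"dy":0,"dz":0,"rx":0,"ry":0,"rz":-0.142,"fingers":40},{"dx":0,"dy":0,"dz":0,"rx":0,"ry":0,"rz":-0.142,"fingers":40},{"dx":0,"dy":0,"dz":0,"rx":0,"ry":0,"rz":-0.142,"fingers":40},{"dx":0,"dy":0,"dz":0,"rx":0,"ry":0,"rz":-0.142,"fingers":40},{"dx":0,"dy":0,"dz":0,"rx":0,"ry":0,"rz":-0.142,"fingers":40}]' 40
cat >> h.py <<'E'
def board(psi,o):
    t=np.radians(35); u=np.array([np.cos(psi),np.sin(psi),0]); z=np.array([0,0,1.])
    x=np.cos(t)*u+np.sin(t)*z; n=-np.sin(t)*u+np.cos(t)*z
    return np.array(o),x,np.cross(n,x),n,R.from_matrix(np.c_[x,np.cross(-n,x),-n])
E
python3 - <<'E'
from h import *
o,x,y,n,Rt=board(np.radians(127),[544.8,153.7,125]); print(x,n)
s=get_state(); p=o-110*x+150*n; print(p); plan(p,Rt); plan([600,-130,300],Rt)
E
```

```text
time: 6.05
position: [513.9, -280.1, 279.8]
eef_rot: [0.623, 0.782, -0.0, -0.0]
wrist_force: [0.1, 0.4, -2.3]
finger_gap: 44.7
[-0.49297801  0.65420391  0.57357644] [ 0.34518692 -0.45807851  0.81915204]
[650.80561816  13.02579335 184.77939864]
pos [ 513.9 -280.1  279.8] t 6.05 F [ 0.1  0.4 -2.3] gap 44.7 j [ 0.7   0.37 -0.41  1.81  0.17  1.    0.45]
rot [ 0.127   0.6012 -0.4067] deg 42.22 | shift first, tool axes [254.9 199.2  94.9] | shift after rot [ 69.8 285.7 164.9]
pos [ 513.9 -280.1  279.8] t 6.05 F [ 0.1  0.4 -2.3] gap 44.7 j [ 0.7   0.37 -0.41  1.81  0.17  1.    0.45]
rot [ 0.127   0.6012 -0.4067] deg 42.22 | shift first, tool axes [127.  117.5 -20.3] | shift after rot [ 67.3 159.1  22.5]
```

```bash
python3 -m crank '[{"dx":0,"dy":0,"dz":0,"rx":0.0212,"ry":0.1002,"rz":-0.0678,"fingers":40},{"dx":0,"dy":0,"dz":0,"rx":0.0212,"ry":0.1002,"rz":-0.0678,"fingers":40},{"dx":0,"dy":0,"dz":0,"rx":0.0212,"ry":0.1002,"rz":-0.0678,"fingers":40},{"dx":0,"dy":0,"dz":0,"rx":0.0212,"ry":0.1002,"rz":-0.0678,"fingers":40},{"dx":0,"dy":0,"dz":0,"rx":0.0212,"ry":0.1002,"rz":-0.0678,"fingers":40},{"dx":0,"dy":0,"dz":0,"rx":0.0212,"ry":0.1002,"rz":-0.0678,"fingers":40},{"dx":7,"dy":28.5,"dz":16,"rx":0,"ry":0,"rz":0,"fingers":40},{"dx":7,"dy":28.5,"dz":16,"rx":0,"ry":0,"rz":0,"fingers":40},{"dx":7,"dy":28.5,"dz":16,"rx":0,"ry":0,"rz":0,"fingers":40},{"dx":7,"dy":28.5,"dz":16,"rx":0,"ry":0,"rz":0,"fingers":40},{"dx":7,"dy":28.5,"dz":16,"rx":0,"ry":0,"rz":0,"fingers":40},{"dx":7,"dy":28.5,"dz":16,"rx":0,"ry":0,"rz":0,"fingers":40},{"dx":7,"dy":28.5,"dz":16,"rx":0,"ry":0,"rz":0,"fingers":40},{"dx":7,"dy":28.5,"dz":16,"rx":0,"ry":0,"rz":0,"fingers":40},{"dx":7,"dy":28.5,"dz":16,"rx":0,"ry":0,"rz":0,"fingers":40},{"dx":7,"dy":28.5,"dz":16,"rx":0,"ry":0,"rz":0,"fingers":40},{"dx":0,"dy":0,"dz":0,"rx":0,"ry":0,"rz":0,"fingers":40},{"dx":0,"dy":0,"dz":0,"rx":0,"ry":0,"rz":0,"fingers":40}]' 40
python3 - <<'E'
from h import *; import pickle
o,x,y,n,Rt=board(np.radians(127),[544.8,153.7,125])
p=o-110*x+150*n; plan(p,Rt); c=calibration('wrist'); im=read_camera('wrist'); np.save('pics/w3.npy',im); save(im,'w3'); pickle.dump((c,get_state()),open('w3c.pkl','wb'))
print(proj(c,[o,o-155*x+110*y,o-155*x-110*y,o+85*x-110*y,o+85*x+110*y]))
E
```

```text
time: 7.85
position: [653.9, 10.0, 188.6]
eef_rot: [0.427, 0.853, 0.134, -0.269]
wrist_force: [-0.3, -0.5, -3.1]
finger_gap: 44.7
pos [653.9  10.  188.6] t 7.85 F [-0.3 -0.5 -3.1] gap 44.7 j [ 0.44  0.81 -0.57  1.45 -0.1   1.33  0.62]
rot [ 0.0018  0.0006 -0.003 ] deg 0.2 | shift first, tool axes [ 1.3 -0.6  5.6] | shift after rot [ 1.3 -0.6  5.6]
[[274.36158957  82.33194404]
 [183.38490718 221.07521317]
 [366.52838333 220.2997304 ]
 [386.26351242 -10.30697083]
 [161.61219761  -9.43987702]]
```

View pics/w3.png

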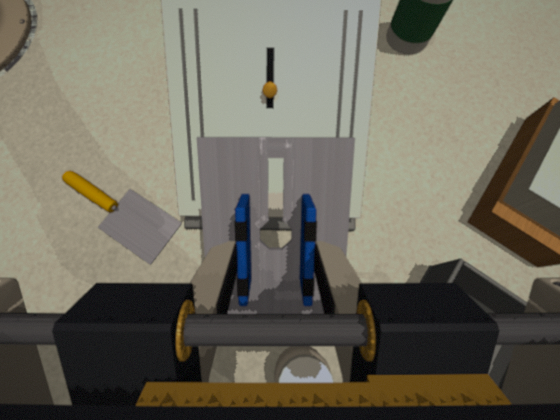

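Wrist view: the held plate's far edge is at row 137 (cols 198–354), and the slot is centred at col ~277. The brass head is at (270,90), the stripe spans rows 47–107, and the board's edges run at cols ~165→180 and ~380→362. Next I measure precisely.

```bash
cat >> h.py <<'E'
def brass(im,box):
    x0,y0,x1,y1=box; h=cv2.cvtColor(im,cv2.COLOR_RGB2HSV)[y0:y1,x0:x1]; m=cv2.inRange(h,(8,120,70),(28,255,255)); k,l,st,ce=cv2.connectedComponentsWithStats(m)
    i=1+st[1:,4].argmax(); return ce[i]+[x0,y0],st[i]
E
python3 - <<'E'
from h import *; import pickle
c,s=pickle.load(open('w3c.pkl','rb')); im=np.load('pics/w3.npy'); cs=calibration('scene')
hw,st=brass(im,(240,60,300,120)); hs,st2=brass(np.load('pics/scene0.npy'),(335,190,365,220)); print(hw,st,hs,st2)
o1,v1=ray(c,[hw]);o2,v2=ray(cs,[hs]); H=tri([(o1,v1[0]),(o2,v2[0])])
print('head',H.round(1),'residual px',proj(c,H)-hw,proj(cs,H)-hs)
d=im.astype(int)
g=cv2.cvtColor(im,cv2.COLOR_RGB2LAB).astype(int)
E=[];Fr=[]
for r in range(10,205,15):
    row=g[r,:,2]; print(r, row[150:185:2], row[355:395:2]) if r in(10,100) else 0
rt=R.from_quat(s['eef_rot'])
# cradle in hand (tool coords): plate top at tool z = 10-4
pl=onplane(c,[[198,137],[354,137],[276.5,137],[277,154]],s['position']+rt.apply([0,0,5.8]),rt.apply([0,0,1]))
print('in tool',rt.inv().apply(pl-s['position']).round(1))
# stripe ends
E
```

```text
[269.3125  89.0625] [ 23  21  14  17 176] [347.72222222 203.27777778] [11 11  5  5 18]
head [543.7 146.2 121. ] residual px [[-0.01342086  0.01887364]] [[ 0.00701737 -0.00384914]]
10 [139 140 139 139 140 139 137 134 135 135 135 134 134 134 134 131 134 135] [130 130 130 130 130 129 129 128 129 129 130 129 134 139 140 140 140 141
 140 139]
100 [140 140 141 140 140 140 140 141 140 138 136 135 137 136 136 136 136 135] [134 134 134 133 133 133 133 134 136 140 140 140 140 140 141 140 139 140
 140 140]
in tool [[ 68.1 -48.2   5.8]
 [ 68.2  49.6   5.8]
 [ 68.1   1.    5.8]
 [ 57.5   1.4   5.8]]
```

```bash
cat >> h.py <<'E'
def edges(im,rows,lo,hi):
    g=cv2.GaussianBlur(cv2.cvtColor(im,cv2.COLOR_RGB2LAB),(3,3),0)[:,:,2].astype(float); L=[];Rr=[]
    for r in rows:
        for (a,b,sg,out) in [(lo[0],lo[1],-1,L),(hi[0],hi[1],1,Rr)]:
            w=g[r-1:r+2,a:b].mean(0); n=6; q=[sg*(w[i:i+n].mean()-w[i-n:i].mean()) for i in range(n,len(w)-n)]
            i=int(np.argmax(q)); out.append([a+n+i-.5,r])
    return np.array(L),np.array(Rr)
def tooldir(c,s,uv):
    o,v=ray(c,uv); rt=R.from_quat(s['eef_rot']); v=rt.inv().apply(v); return rt.inv().apply(o-s['position']), v/v[:,2:]
E
python3 - <<'E'
from h import *; import pickle
c,s=pickle.load(open('w3c.pkl','rb')); im=np.load('pics/w3.npy')
L,Rr=edges(im,range(8,130,8),(145,190),(355,400))
o,l=tooldir(c,s,L); o,r=tooldir(c,s,Rr)
print(L[:,0],Rr[:,0]); print(l[:,1].round(4)); print(r[:,1].round(4))
pl=np.polyfit(l[:,0],l[:,1],1);pr=np.polyfit(r[:,0],r[:,1],1); print('slopes',pl,pr)
D=220/(np.median(r[:,1])-np.median(l[:,1])); yc=D*(np.median(r[:,1])+np.median(l[:,1]))/2+o[1]; print('D',D,'tool z of board',D+o[2],'mid y',yc)
q=np.array([[269.3,89.06],[270,47],[270,107],[190,216],[355,216]]); _,t=tooldir(c,s,q)
print('head tool',o+t[0]*(D-11)); print('stripe/bottom',o+t[1:]*D)
E
```

```text
[161.5 161.5 161.5 163.5 163.5 163.5 164.5 165.5 165.5 166.5 167.5 167.5
 168.5 169.5 169.5 170.5] [379.5 378.5 377.5 376.5 375.5 375.5 375.5 374.5 373.5 372.5 372.5 371.5
 370.5 369.5 368.5 368.5]
[-0.3267 -0.3287 -0.3308 -0.327  -0.3291 -0.3313 -0.3305 -0.3296 -0.3318
 -0.331  -0.3302 -0.3325 -0.3317 -0.3309 -0.3332 -0.3324]
[0.2971 0.2961 0.2951 0.2941 0.293  0.295  0.297  0.296  0.295  0.294
 0.296  0.295  0.294  0.293  0.2919 0.2941]
slopes [ 0.01377792 -0.33211201] [0.00753745 0.29385471]
D 351.5436730491329 tool z of board 160.5924630668824 mid y -5.893182917049315
head tool [105.32710101  -6.09240006 149.59246307]
stripe/bottom [[ 147.08214239   -5.38522783  160.59246307]
 [  87.60276472   -5.62680461  160.59246307]
 [ -38.18494923 -102.96826573  160.59246307]
 [ -37.97886257   96.62216444  160.59246307]]
```

Measured in the tool frame: board face at z≈160.6, centre line y≈-5.9, origin x≈117, screw head x≈105.3, so the screw is ~12 mm below the origin. Now I approach to about 30 mm above the face over the screw.

```bash
python3 -m crank '[{"dx":13,"dy":-1,"dz":5,"rx":0,"ry":0,"rz":0.0107,"fingers":40},{"dx":13,"dy":-1,"dz":5,"rx":0,"ry":0,"rz":0,"fingers":40},{"dx":13,"dy":-1,"dz":10,"rx":0,"ry":0,"rz":0,"fingers":40},{"dx":13,"dy":-1,"dz":15,"rx":0,"ry":0,"rz":0,"fingers":40},{"dx":13,"dy":-1,"dz":15,"rx":0,"ry":0,"rz":0,"fingers":40},{"dx":13,"dy":-1,"dz":15,"rx":0,"ry":0,"rz":0,"fingers":40},{"dx":13,"dy":-1,"dz":15,"rx":0,"ry":0,"rz":0,"fingers":40},{"dx":12.5,"dy":-1,"dz":15,"rx":0,"ry":0,"rz":0,"fingers":40},{"dx":0,"dy":0,"dz":15,"rx":0,"ry":0,"rz":0,"fingers":40},{"dx":0,"dy":0,"dz":10,"rx":0,"ry":0,"rz":0,"fingers":40},{"dx":0,"dy":0,"dz":0,"rx":0,"ry":0,"rz":0,"fingers":40},{"dx":0,"dy":0,"dz":0,"rx":0,"ry":0,"rz":0,"fingers":40}]' 40
python3 - <<'E'
from h import *; import pickle
c0,s0=pickle.load(open('w3c.pkl','rb')); r0=R.from_quat(s0['eef_rot']); s=get_state(); print('moved in old tool axes',r0.inv().apply(s['position']-s0['position']).round(1),(r0.inv()*R.from_quat(s['eef_rot'])).as_rotvec().round(4),s['wrist_force'].round(1))
c=calibration('wrist'); s=get_state(); im=read_camera('wrist'); np.save('pics/w4.npy',im); pickle.dump((c,s),open('w4c.pkl','wb'))
save(np.hstack([cv2.resize(im[90:330,150:400],(500,480)),cv2.resize(read_camera('scene')[130:280,300:400],(300,480))]),'w4')
E
```

```text
time: 9.1
position: [557.2, 128.1, 150.3]
eef_rot: [0.433, 0.85, 0.134, -0.269]
wrist_force: [1.0, -1.1, -2.8]
finger_gap: 44.7
moved in old tool axes [104.   -6.2 119.5] [-0.0017  0.0003  0.0107] [ 1.  -1.1 -2.8]
```

View pics/w4.png

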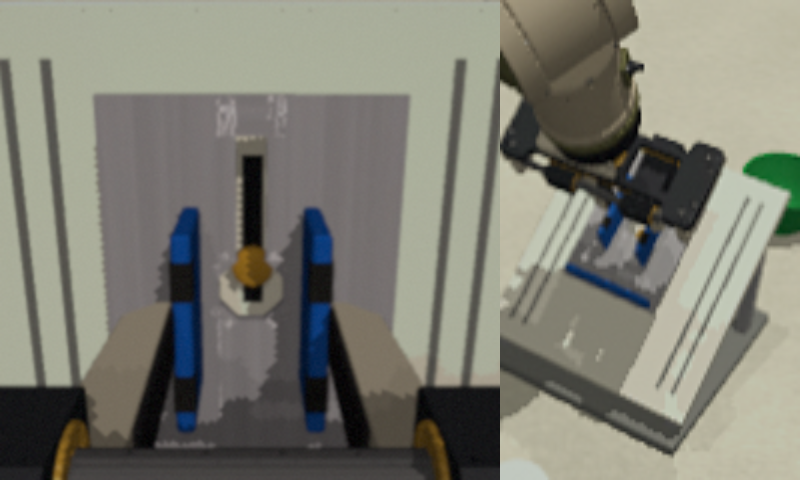

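Left crop: the head shows through the hole at crop (252,266), i.e. ~(276,223) in the picture. The hole spans crop cols 219–284, with its lower rim at row 317. They are aligned laterally, and I compute the x alignment next.

```bash
python3 - <<'E'
from h import *; import pickle
c,s=pickle.load(open('w4c.pkl','rb')); im=np.load('pics/w4.npy')
hw,st=brass(im,(255,200,300,250)); print(hw,st)
f=lambda u,v:[150+u/2,90+v/2]
o,t=tooldir(c,s,[f(251.5,317),f(219,285),f(284,285),f(252,137),f(94,94),f(409,94)]); print('plate top pts z5.8: low rim(-11),left,right,slot end(53),far corners(66)\n',(o+t*(5.8-o[2])).round(1))
o,t=tooldir(c,s,[hw,[hw[0],st[1]],[hw[0],st[1]+st[3]],[f(252,137)[0],f(0,154)[1]]]); 
for z in(29.6,32): print('head ctr,top,bottom z',z,(o+t[:3]*(z-o[2])).round(1))
print('stripe top end at face (origin+30)',(o+t[3]*(41.1-o[2])).round(1))
E
```

```text
[275.37366548 223.02135231] [ 11  13  20  21 281]
plate top pts z5.8: low rim(-11),left,right,slot end(53),far corners(66)
 [[ -9.5  -0.1   5.8]
 [  2.6 -11.3   5.8]
 [  2.5  11.1   5.8]
 [ 53.6   0.1   5.8]
 [ 67.3 -49.6   5.8]
 [ 67.2  49.5   5.8]]
head ctr,top,bottom z 29.6 [[  0.6  -0.3  29.6]
 [142.5  -0.2  29.6]
 [130.5  -0.2  29.6]]
head ctr,top,bottom z 32 [[ -0.3  -0.3  32. ]
 [143.1  -0.2  32. ]
 [131.   -0.2  32. ]]
stripe top end at face (origin+30) [41.8  0.2 41.1]
```

Head and hole centre agree within 1 mm. I descend 24 mm first, which is past the head's top if it fits, then check the force.

```bash
python3 -m crank '[{"dx":0,"dy":0,"dz":6,"rx":0,"ry":0,"rz":0,"fingers":40},{"dx":0,"dy":0,"dz":6,"rx":0,"ry":0,"rz":0,"fingers":40},{"dx":0,"dy":0,"dz":4,"rx":0,"ry":0,"rz":0,"fingers":40},{"dx":0,"dy":0,"dz":2,"rx":0,"ry":0,"rz":0,"fingers":40},{"dx":0,"dy":0,"dz":2,"rx":0,"ry":0,"rz":0,"fingers":40},{"dx":0,"dy":0,"dz":2,"rx":0,"ry":0,"rz":0,"fingers":40},{"dx":0,"dy":0,"dz":2,"rx":0,"ry":0,"rz":0,"fingers":40},{"dx":0,"dy":0,"dz":0,"rx":0,"ry":0,"rz":0,"fingers":40}]' 40
cat > q.py <<'E'
from h import *; import pickle
c,s=pickle.load(open('w4c.pkl','rb')); r=R.from_quat(s['eef_rot']); n=get_state(); rn=R.from_quat(n['eef_rot'])
print('moved from w4',r.inv().apply(n['position']-s['position']).round(2),(r.inv()*rn).as_rotvec().round(4),'dF tool',rn.inv().apply(n['wrist_force']-s['wrist_force']).round(1),'T',n['wrist_torque'].round(2),s['wrist_torque'].round(2),'gap',n['finger_gap'],n['time'])
E
python3 q.py
```

```text
time: 10.0
position: [548.6, 139.7, 130.1]
eef_rot: [0.432, 0.85, 0.134, -0.269]
wrist_force: [-1.0, -0.6, -3.1]
finger_gap: 44.7
moved from w4 [ 0.26 -0.03 24.78] [ 0.0007  0.0006 -0.0005] dF tool [ 1.2 -1.3  1.2] T [-0.81 -0.72  0.03] [-0.82 -0.73 -0.02] gap 44.74949540359442 10.0
```

```bash
python3 -m crank '[{"dx":0,"dy":0,"dz":1.5,"rx":0,"ry":0,"rz":0,"fingers":40},{"dx":0,"dy":0,"dz":1.5,"rx":0,"ry":0,"rz":0,"fingers":40},{"dx":0,"dy":0,"dz":1,"rx":0,"ry":0,"rz":0,"fingers":40},{"dx":0,"dy":0,"dz":0,"rx":0,"ry":0,"rz":0,"fingers":40},{"dx":0,"dy":0,"dz":0,"rx":0,"ry":0,"rz":0,"fingers":40}]' 40; python3 q.py
```

```text
time: 10.5
position: [547.5, 141.4, 127.0]
eef_rot: [0.432, 0.85, 0.134, -0.269]
wrist_force: [0.2, 0.4, -2.0]
finger_gap: 45.0
moved from w4 [ 0.18  0.08 28.49] [ 0.0004  0.0004 -0.0004] dF tool [1.8 0.2 0.3] T [-0.72 -0.79  0.06] [-0.82 -0.73 -0.02] gap 44.977657487576394 10.5
```

```bash
python3 -m crank '[{"dx":0,"dy":0,"dz":0.7,"rx":0,"ry":0,"rz":0,"fingers":40},{"dx":0,"dy":0,"dz":0.7,"rx":0,"ry":0,"rz":0,"fingers":40},{"dx":0,"dy":0,"dz":0,"rx":0,"ry":0,"rz":0,"fingers":40},{"dx":0,"dy":0,"dz":0,"rx":0,"ry":0,"rz":0,"fingers":40}]' 40; python3 q.py
```

```text
time: 10.9
position: [547.3, 141.5, 126.5]
eef_rot: [0.433, 0.85, 0.134, -0.269]
wrist_force: [-0.4, -4.7, 5.1]
finger_gap: 44.8
moved from w4 [ 6.000e-02 -2.000e-02  2.903e+01] [-0.     -0.0001 -0.0001] dF tool [ 2.9 -3.3 -7.7] T [-0.68 -0.11  0.3 ] [-0.82 -0.73 -0.02] gap 44.796757167603936 10.9
```

```bash
python3 -m crank '[{"dx":0,"dy":0,"dz":0.6,"rx":0,"ry":0,"rz":0,"fingers":40},{"dx":0,"dy":0,"dz":0,"rx":0,"ry":0,"rz":0,"fingers":40},{"dx":0,"dy":0,"dz":0,"rx":0,"ry":0,"rz":0,"fingers":40}]' 40; python3 q.py
```

```text
time: 11.2
position: [547.2, 141.5, 126.4]
eef_rot: [0.433, 0.85, 0.134, -0.269]
wrist_force: [-1.5, -7.0, 9.5]
finger_gap: 45.2
moved from w4 [ 0.04 -0.05 29.12] [-0.0002 -0.0004  0.0001] dF tool [  4.4  -5.6 -12. ] T [-0.53  0.21  0.43] [-0.82 -0.73 -0.02] gap 45.19138882700786 11.2
```

Solid contact at 29.1 mm: the plate is on the face, with the head through. I ease the press and slide down the slope.

```bash
python3 -m crank '[{"dx":0,"dy":0,"dz":-0.8,"rx":0,"ry":0,"rz":0,"fingers":40},{"dx":0,"dy":0,"dz":-0.4,"rx":0,"ry":0,"rz":0,"fingers":40},{"dx":-2,"dy":0,"dz":0,"rx":0,"ry":0,"rz":0,"fingers":40},{"dx":-3,"dy":0,"dz":0,"rx":0,"ry":0,"rz":0,"fingers":40},{"dx":-3,"dy":0,"dz":0,"rx":0,"ry":0,"rz":0,"fingers":40},{"dx":-3,"dy":0,"dz":0,"rx":0,"ry":0,"rz":0,"fingers":40},{"dx":0,"dy":0,"dz":0,"rx":0,"ry":0,"rz":0,"fingers":40},{"dx":0,"dy":0,"dz":0,"rx":0,"ry":0,"rz":0,"fingers":40}]' 40; python3 q.py
```

```text
time: 12.0
position: [553.4, 134.8, 120.2]
eef_rot: [0.433, 0.85, 0.134, -0.268]
wrist_force: [2.5, -0.8, 3.3]
finger_gap: 44.7
moved from w4 [-10.96   0.97  29.06] [-0.0012 -0.0002 -0.0008] dF tool [ 3.1  1.4 -5.4] T [-0.15 -1.04 -0.32] [-0.82 -0.73 -0.02] gap 44.69582722988294 12.0
```

```bash
python3 -m crank '[{"dx":-3,"dy":0,"dz":0,"rx":0,"ry":0,"rz":0,"fingers":40},{"dx":-3,"dy":0,"dz":0,"rx":0,"ry":0,"rz":0,"fingers":40},{"dx":-3,"dy":0,"dz":0,"rx":0,"ry":0,"rz":0,"fingers":40},{"dx":-3,"dy":0,"dz":0,"rx":0,"ry":0,"rz":0,"fingers":40},{"dx":-3,"dy":0,"dz":0,"rx":0,"ry":0,"rz":0,"fingers":40},{"dx":-3,"dy":0,"dz":0,"rx":0,"ry":0,"rz":0,"fingers":40},{"dx":0,"dy":0,"dz":0,"rx":0,"ry":0,"rz":0,"fingers":40},{"dx":0,"dy":0,"dz":0,"rx":0,"ry":0,"rz":0,"fingers":40}]' 40; python3 q.py
```

```text
time: 12.8
position: [561.6, 122.6, 109.9]
eef_rot: [0.432, 0.85, 0.134, -0.269]
wrist_force: [2.0, -2.4, 4.3]
finger_gap: 45.0
moved from w4 [-28.85   0.45  29.08] [-0.0003  0.0002 -0.0006] dF tool [ 2.7  0.  -6.8] T [-0.04 -0.71 -0.11] [-0.82 -0.73 -0.02] gap 45.04372741962599 12.8
```

Smooth with low force. I continue to ~-46, then creep to the stop.

```bash
python3 -m crank '[{"dx":-3,"dy":0,"dz":-0.2,"rx":0,"ry":0,"rz":0,"fingers":40},{"dx":-3,"dy":0,"dz":0,"rx":0,"ry":0,"rz":0,"fingers":40},{"dx":-3,"dy":0,"dz":0,"rx":0,"ry":0,"rz":0,"fingers":40},{"dx":-3,"dy":0,"dz":0,"rx":0,"ry":0,"rz":0,"fingers":40},{"dx":-3,"dy":0,"dz":0,"rx":0,"ry":0,"rz":0,"fingers":40},{"dx":-2,"dy":0,"dz":0,"rx":0,"ry":0,"rz":0,"fingers":40},{"dx":0,"dy":0,"dz":0,"rx":0,"ry":0,"rz":0,"fingers":40},{"dx":0,"dy":0,"dz":0,"rx":0,"ry":0,"rz":0,"fingers":40}]' 40; python3 q.py
```

```text
time: 13.6
position: [569.5, 111.2, 100.2]
eef_rot: [0.432, 0.85, 0.134, -0.269]
wrist_force: [1.8, -0.4, 4.2]
finger_gap: 44.8
moved from w4 [-45.78   0.25  29.06] [ 0.0002  0.0004 -0.0006] dF tool [ 4.1  1.1 -5.7] T [-0.03 -0.67 -0.14] [-0.82 -0.73 -0.02] gap 44.81606289037467 13.6
```

```bash
python3 -m crank '[{"dx":-1,"dy":0,"dz":0,"rx":0,"ry":0,"rz":0,"fingers":40},{"dx":-1,"dy":0,"dz":0,"rx":0,"ry":0,"rz":0,"fingers":40},{"dx":-1,"dy":0,"dz":0,"rx":0,"ry":0,"rz":0,"fingers":40},{"dx":0,"dy":0,"dz":0,"rx":0,"ry":0,"rz":0,"fingers":40},{"dx":0,"dy":0,"dz":0,"rx":0,"ry":0,"rz":0,"fingers":40}]' 40; python3 q.py
```

```text
time: 14.1
position: [570.8, 109.5, 98.7]
eef_rot: [0.432, 0.85, 0.134, -0.269]
wrist_force: [0.5, -0.9, 4.9]
finger_gap: 44.9
moved from w4 [-48.44   0.24  29.07] [ 0.0003  0.0007 -0.0009] dF tool [ 4.8 -0.3 -6.1] T [ 0.17 -0.51 -0.02] [-0.82 -0.73 -0.02] gap 44.92853318326487 14.1
```

```bash
python3 -m crank '[{"dx":-0.8,"dy":0,"dz":0,"rx":0,"ry":0,"rz":0,"fingers":40},{"dx":-0.8,"dy":0,"dz":0,"rx":0,"ry":0,"rz":0,"fingers":40},{"dx":0,"dy":0,"dz":0,"rx":0,"ry":0,"rz":0,"fingers":40},{"dx":0,"dy":0,"dz":0,"rx":0,"ry":0,"rz":0,"fingers":40}]' 40; python3 q.py
```

```text
time: 14.5
position: [571.6, 108.4, 97.8]
eef_rot: [0.432, 0.85, 0.134, -0.269]
wrist_force: [0.4, -1.7, 5.8]
finger_gap: 44.9
moved from w4 [-50.02   0.23  29.08] [ 0.0004  0.0007 -0.0008] dF tool [ 4.8 -0.8 -7.2] T [ 0.18 -0.54 -0.11] [-0.82 -0.73 -0.02] gap 44.90713745262196 14.5
```

```bash
python3 -m crank '[{"dx":-0.6,"dy":0,"dz":0,"rx":0,"ry":0,"rz":0,"fingers":40},{"dx":-0.6,"dy":0,"dz":0,"rx":0,"ry":0,"rz":0,"fingers":40},{"dx":-0.6,"dy":0,"dz":0,"rx":0,"ry":0,"rz":0,"fingers":40},{"dx":0,"dy":0,"dz":0,"rx":0,"ry":0,"rz":0,"fingers":40},{"dx":0,"dy":0,"dz":0,"rx":0,"ry":0,"rz":0,"fingers":40}]' 40; python3 q.py
```

```text
time: 15.0
position: [572.0, 107.9, 97.3]
eef_rot: [0.432, 0.85, 0.134, -0.27]
wrist_force: [0.1, 0.6, 8.7]
finger_gap: 44.7
moved from w4 [-50.89   0.22  29.11] [ 0.0008  0.0019 -0.0013] dF tool [ 8.2  0.3 -8.4] T [ 0.61 -0.08 -0.02] [-0.82 -0.73 -0.02] gap 44.695972224829276 15.0
```

The stop is reached: the down-slope force rises and motion stalls at ~-50.9. I ease off, open and back away along the normal.

```bash
python3 -m crank '[{"dx":0.6,"dy":0,"dz":-0.3,"rx":0,"ry":0,"rz":0,"fingers":40},{"dx":0,"dy":0,"dz":0,"rx":0,"ry":0,"rz":0,"fingers":50},{"dx":0,"dy":0,"dz":0,"rx":0,"ry":0,"rz":0,"fingers":70},{"dx":0,"dy":0,"dz":0,"rx":0,"ry":0,"rz":0,"fingers":80},{"dx":0,"dy":0,"dz":0,"rx":0,"ry":0,"rz":0,"fingers":80},{"dx":0,"dy":0,"dz":0,"rx":0,"ry":0,"rz":0,"fingers":80},{"dx":0,"dy":0,"dz":-5,"rx":0,"ry":0,"rz":0,"fingers":80},{"dx":0,"dy":0,"dz":-10,"rx":0,"ry":0,"rz":0,"fingers":80},{"dx":0,"dy":0,"dz":-20,"rx":0,"ry":0,"rz":0,"fingers":80},{"dx":0,"dy":0,"dz":-20,"rx":0,"ry":0,"rz":0,"fingers":80},{"dx":0,"dy":0,"dz":-20,"rx":0,"ry":0,"rz":0,"fingers":80},{"dx":-10,"dy":0,"dz":-20,"rx":0,"ry":0,"rz":0,"fingers":80},{"dx":-10,"dy":0,"dz":-20,"rx":0,"ry":0,"rz":0,"fingers":80},{"dx":0,"dy":0,"dz":0,"rx":0,"ry":0,"rz":0,"fingers":80},{"dx":0,"dy":0,"dz":0,"rx":0,"ry":0,"rz":0,"fingers":80}]' 40
python3 - <<'E'
from h import *; import pickle
c=calibration('wrist'); s=get_state(); im=read_camera('wrist'); np.save('pics/w5.npy',im); pickle.dump((c,s),open('w5c.pkl','wb'))
print(s['position'],s['finger_gap'],s['wrist_force'].round(1),s['time'])
save(np.hstack([cv2.resize(im[20:260,150:400],(500,480)),cv2.resize(read_camera('scene')[130:280,300:400],(300,480))]),'w5')
E
```

```text
time: 16.5
position: [621.1, 40.9, 180.0]
eef_rot: [0.433, 0.85, 0.134, -0.269]
wrist_force: [-0.3, 1.1, -0.0]
finger_gap: 80.2
[621.14589165  40.93936247 180.00772097] 80.15983108840283 [-0.3  1.1 -0. ] 16.5
```

View pics/w5.png

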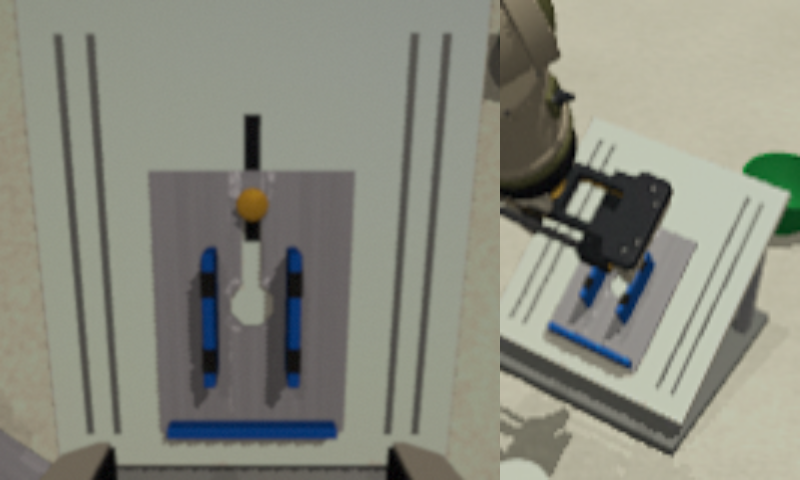

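The cradle hangs on the board. The brass head is at the slot's end, crop (252,205), and the hole centre is at (252,303), about 50 mm below. The plate is parallel to the board's grooves and centred, and the gripper is clear. Handing in.

```bash
python3 -c "
from rig import *
print(close_job())"
```

```text
the job is handed in; nothing more can be done
None
```

The cradle is hanging on the screw and released, and the job was handed in at about 16.6 s. No verdict was reported.

**What I did:** I gripped the blue-cheeked cradle across its cheeks and lifted it. I found the screw with the wrist camera, about 12 mm below the board's origin. The hole went over the head with no noticeable force until the plate met the face. I then slid the cradle about 50.9 mm down the slope until it stopped, eased off, opened the fingers and backed away.

**Last checks:**
- **Forces:** contact readings stayed at about 15 N or less, against the 60 N limit.
- **Final view:** the head is at the slot's end and the plate is parallel to the board and centred on it. The gripper is clear of everything.
- **Disagreements:** the plate met the face about 2 mm earlier than my camera estimate. The two-camera head height was about 5 mm lower than the wrist-only one, and I used the wrist values. The board also faces right and away from the robot, not partly towards it as the text says.
- **Not checked:** I did not measure the bottles, jars, bowl and spatula again. The moves stayed clear of them and I saw no contact.

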